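# Reseat the half-shut rings of the order file

### The job

Two lever arch files lie open on the gift shop counter. The rings of the wide-spined one were left half shut, its lever standing part-way up: lift that lever all the way so that the rings spring fully open, pause a moment, then press it down until it is fully home and the rings are shut, and let go. Leave the lever of the slim file as it is.

Things in the scene. Friction and masses are not known exactly. Their poses are not given: they have to be found in the camera images.
- wide_grip (a point): Centre of the grip at the end of the wide file's lever: a steel roll 22 mm long (along the hinge axis), 11 mm in diameter, on a 12 mm wide strip, 62 mm from the hinge axis. It can be pinched by its ends from above, turning between the fingers, or pushed. The wide file: black A5 lever arch file lying open, spine 75 mm, rings 66 mm high. Round the grip all else is below 18 mm.
- wide_hinge (a point): Hinge of the wide file's lever, 36 mm above the counter, fixed to the file. Axes: x from the pages towards spine and front cover, y along the spine, z up. The lever turns about this x axis and points from the hinge to +y, away from the rings; lifted, its end swings up and back over the hinge. The rings stand 10 and 90 mm from the hinge towards -y.
- wide_lever (a joint): Wide file's lever, rad: 0 fully down (rings shut, grip 45 mm above the counter), 1.15 fully up (rings open, grip at 96 mm); the line from hinge to grip rises at this value + 0.15. Starts at 0.3 to 0.5, held by friction (1 N at the grip). Past about 0.8 the spring throws it fully up; pressing it down from there takes 4 N square to it; below about 0.2 it snaps shut.
- slim_lever (a joint): Angle in rad of the lever of the slim file, the other open black A5 lever arch file: spine 42 mm, rings 46 mm high, fewer pages. Its lever lies shut (0; grows as it is lifted) and must stay so.

How it is judged:
By the outcome, as a careful person would: the job done as asked, in the order asked, and still so for the second after the job is handed in, with the robot touching nothing.
It also fails if it takes over 35 s, if anything falls off the work surface, if the arm or the gripper's body presses on something with over 40 N, if the wrist force passes 120 N, or if a joint passes its speed limit or range.

### The arm

A 6-joint arm with a two-finger parallel gripper is mounted at the origin on the work surface. World frame = base frame: x ahead of the robot, y to its left, z up, the work surface at z = 0. Lengths are in m, angles in degrees, forces in N, time in s.
With the tool pointing down it reaches from about 0.375 to 0.9 m from the base axis. Payload 3.1 kg.
Tool frame: the origin (TCP) lies between the finger pads; the fingertips stand 22 mm ahead of it and the grasp point (between the pads) lies 3 mm ahead of it; z points along the fingers, y is the line along which they close (so a half turn about z gives the same grasp; the last joint's range is limited). The gripper opens to 87 mm and grips with 3 to 60 N. Pads are 19 mm wide; open, the fingers measure 117 mm over their backs; the gripper's body (75 mm by 190 mm) begins 51 mm behind the grasp point.
Start: joints at [-82.076, 30.224, 82.088, -0, 67.689, -10.227], TCP at [0.195, -0.594, 0.245] pointing down, gripper open.
Joint ranges: [-176.69, 176.69], [-43.24, 126.21], [12.49, 139.97], [-82, 262], [0, 151.66], [-163.58, 163.58]. Speed limits (degrees/s): [159.86, 159.86, 180, 180, 180, 180].

### API

Orientations are given as a 3x3 rotation matrix whose columns are the frame's x, y, z axes.
In Python, from rig import bot, capture, search_frame, outline_of, spot_point gives the robot as it stands.
- The arm moves only by the tool jog_arm, never from a script. Its argument "rows" is text: rows parted by semicolons, each of 7 numbers parted by spaces: the opening, from 0 (shut) to 1 (fully open), then the shift along the tool's x, y, z as a fraction of full scale, then the turn, a rotation vector about the tool's x, y, z as a fraction of full scale. A call has 1 to 20 rows; each row is the pose to reach, as a shift and turn from the pose commanded when the call began, along the tool's axes at that moment; what a row does not reach only later rows make up. Full scale, the value 1, is 0.5 m for a shift and pi/4 rad for a turn. A row lasts 1/12 s, in which the tool goes at most 41.7 mm and 7.16 degrees, less where a joint would pass 70% of its speed; a pose out of reach is approached as far as the arm can. A call with a number of a shift or a turn outside -1 to 1 is refused whole. A call with a gripper value outside its range is refused whole. The fingers move at their own pace and stop on an object; the grip force is fixed at half the most. Time passes only in rows, so rows that repeat a pose let the fingers close. It gives the time, the measured TCP pose, the force, the opening and the grip force at its end, in the units of the state.
- bot.read_state(): the state, without advancing time (a new reading comes with each control period).
- capture(name): name is "side" or "top"; returns a dict with "pixels" (400x640x3 uint8, red, green, blue), "fx", "fy", "cx", "cy" (pixels), "R" (3x3) and "t" (3): a world point X has camera coordinates R X + t. Camera axes: x right, y down, z forward; pixel columns grow to the right and rows downward; lengths in m; the calibration is good to about 2 mm. A picture is of the moment at which its call begins. There is no depth.
- bot.hand_in(): hands the job in; it is judged then, once.
Trained networks look in a picture, given as the dict that the camera call returned (one of the last four; its "shot" number tells which), for a name from the list of things; names that differ only in an ending like _2 or _b are one class to them, and where a whole thing is asked for, a point or a joint stands for the part that bears it (a point fixed in the world has none). Each returns a list of dicts, best first, with "conf" (0 to 1); they miss things now and then, are a little off and sometimes report something else, mostly with a low value. They report only what shows in the picture. A call takes as long as a camera call.
- search_frame(label, picture): "point" ([x, y, z] in m, in world coordinates, good to about 4 mm: the middle of the surface that is visible of it).
- outline_of(label, picture): "region" (400x640 bool, what is visible of it).
- spot_point(label, picture): "point" ([x, y, z] in m, in world coordinates, good to about 4 mm: a listed point, or the origin of a listed thing).
The state is a dict: "time_s": time; "joint_positions": joint angles; "qvel": joint speeds; "tau": joint torques, N m; "position": TCP position; "tcp_rot": TCP orientation; "force": force on the tool from outside, world axes, zero at the start; "moment": the same for the moment, N m; "opening": opening from 0.0 (shut) to 1.0 (fully open); "grasp_force": force on a finger pad.
Only numpy, scipy, OpenCV 4.12 (cv2) and the standard library are available. Lean on these libraries where they do the work, as an engineer would, in place of code of your own. Each camera call takes 0.05 s, during which the arm holds its last target. There are 200 camera calls.

## Working session

There is one attempt and no reset: what is moved stays moved. The work goes in short steps, Python scripts to look and compute and a tool call to move; the robot and the scene stay as the last step left them, time stands still between calls to the robot, and variables do not carry over. Pictures are saved under pics/ and viewed, at most 10 in all, crops included, and the job is handed in when it is done.

Besides the shell and the picture viewer there is one more tool, called after ">>>" in YAML: its name, and indented under it one key for each argument. jog_arm: Moves the arm, as the interface text tells. Its arguments: {"type":"object","properties":{"rows":{"type":"string"}},"required":["rows"]}

```bash
mkdir -p pics; python3 - <<'E'
from rig import *
import cv2
for c in ("side","top"):
    p=capture(c); cv2.imwrite(f"pics/{c}0.png",p["pixels"][:,:,::-1])
    for l in ("wide_grip","wide_hinge","wide_lever","slim_lever"):
        for f in (spot_point,search_frame):
            try: print(c,l,f.__name__,[( [round(float(v),4) for v in d["point"]],round(d["conf"],2)) for d in f(l,p)[:3]])
            except Exception as e: print(c,l,f.__name__,e)
s=bot.read_state(); print(s["position"],s["tcp_rot"],s["time_s"])
E
```

```text
side wide_grip call [([0.5774, 0.343, 0.0724], 0.5)]
side wide_grip call [([0.567, 0.3234, 0.0584], 0.45)]
side wide_hinge call [([0.564, 0.2929, 0.0351], 0.63)]
side wide_hinge call []
side wide_lever call it knows: wide_grip, wide_hinge
side wide_lever call [([0.5745, 0.325, 0.0632], 0.68)]
side slim_lever call it knows: wide_grip, wide_hinge
side slim_lever call [([0.5421, -0.148, 0.0412], 0.63)]
top wide_grip call [([0.5767, 0.3416, 0.0663], 0.68)]
top wide_grip call [([0.5698, 0.3237, 0.0584], 0.65)]
top wide_hinge call [([0.5679, 0.289, 0.0341], 0.86)]
top wide_hinge call [([0.5941, 0.2329, -0.0004], 0.83)]
top wide_lever call it knows: wide_grip, wide_hinge
top wide_lever call [([0.5762, 0.322, 0.06], 0.64)]
top slim_lever call it knows: wide_grip, wide_hinge
top slim_lever call [([0.5434, -0.1477, 0.0437], 0.44)]
[ 0.19472869 -0.5938837   0.24455819] [[ 9.50236846e-01  3.11528388e-01  9.41850896e-06]
 [ 3.11528389e-01 -9.50236845e-01 -2.68223927e-05]
 [ 5.93877472e-07  2.84217588e-05 -1.00000000e+00]] 0.7
```

View pics/side0.png

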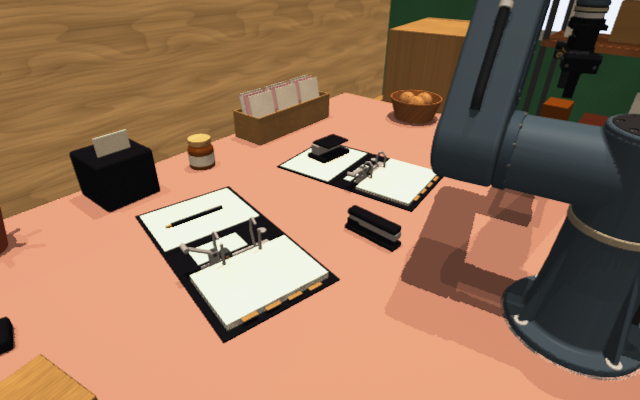

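View pics/top0.png

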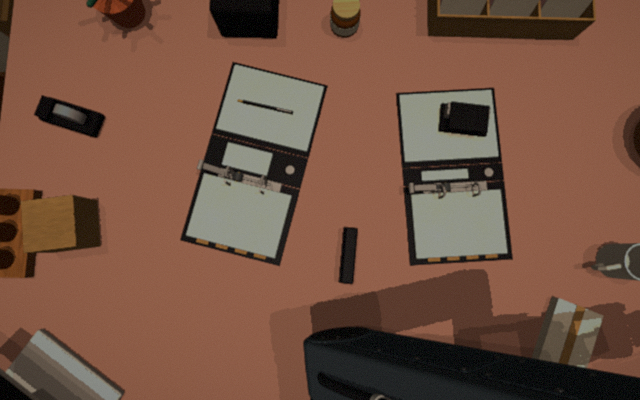

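The wide file is the left one. In the top view its lever runs from the hinge near (233,175) to the grip near (203,165), and its spine is tilted about 13°. The slim file is at right, near (445,187). The network points agree with this: hinge ≈ (0.566, 0.291) and grip ≈ (0.578, 0.342, 0.069). I'll move over it and turn the tool.

>>> jog_arm:
  rows: "1 0.43 -0.33 0 0 0 -0.3; 1 0.86 -0.65 0 0 0 -0.65; 1 0.86 -0.65 0 0 0 -0.65; 1 0.86 -0.65 0 0 0 -0.65; 1 0.86 -0.65 0 0 0 -0.65; 1 0.86 -0.65 0 0 0 -0.65; 1 0.86 -0.65 0 0 0 -0.65; 1 0.86 -0.65 0 0 0 -0.65; 1 0.86 -0.65 0 0 0 -0.65; 1 0.86 -0.65 0 0 0 -0.65; 1 0.86 -0.65 0 0 0 -0.65; 1 0.86 -0.65 0 0 0 -0.65; 1 0.86 -0.65 0 0 0 -0.65; 1 0.86 -0.65 0 0 0 -0.65; 1 0.86 -0.65 0 0 0 -0.65; 1 0.86 -0.65 0 0 0 -0.65"

```text
time_s: 2.03
position: [0.5019, -0.1511, 0.2446]
tcp_rot: [[0.676, 0.737, -0.0], [0.737, -0.676, -0.0], [-0.001, 0.0, -1.0]]
force: [0.1, -0.4, 0.7]
opening: 0.997
grasp_force: 0.0
```

```bash
cat > h.py <<'E'
from rig import *
import numpy as np
from scipy.spatial.transform import Rotation as Ro
def rel(p,yx=(0.973,-0.233)):
    s=bot.read_state(); R=np.array(s["tcp_rot"]); P=np.array(s["position"])
    y=np.array([*yx,0]);y/=np.linalg.norm(y); z=np.array([0,0,-1.]); Rt=np.c_[np.cross(y,z),y,z]
    print("t",s["time_s"],"pos",P.round(4),"tool y",R[:,1].round(3),"F",np.round(s["force"],1),"op",round(s["opening"],3),s["grasp_force"])
    print("shift",(R.T@(np.array(p)-P)/0.5).round(3),"turn",(Ro.from_matrix(R.T@Rt).as_rotvec()/(np.pi/4)).round(3))
E
python3 -c "
from h import *
rel([0.578,0.342,0.20])"
```

```text
t 2.0333 pos [ 0.5019 -0.1511  0.2446] tool y [ 0.737 -0.676  0.   ] F [ 0.1 -0.4  0.7] op 0.997 0.0
shift [ 0.83  -0.555  0.089] turn [-0.     0.001 -0.646]
```

>>> jog_arm:
  rows: "0.6 0.83 -0.555 0.09 0 0 -0.3; 0.6 0.83 -0.555 0.09 0 0 -0.645; 0.6 0.83 -0.555 0.09 0 0 -0.645; 0.6 0.83 -0.555 0.09 0 0 -0.645; 0.6 0.83 -0.555 0.09 0 0 -0.645; 0.6 0.83 -0.555 0.09 0 0 -0.645; 0.6 0.83 -0.555 0.09 0 0 -0.645; 0.6 0.83 -0.555 0.09 0 0 -0.645; 0.6 0.83 -0.555 0.09 0 0 -0.645; 0.6 0.83 -0.555 0.09 0 0 -0.645; 0.6 0.83 -0.555 0.09 0 0 -0.645; 0.6 0.83 -0.555 0.09 0 0 -0.645; 0.6 0.83 -0.555 0.09 0 0 -0.645; 0.6 0.83 -0.555 0.09 0 0 -0.645; 0.6 0.83 -0.555 0.09 0 0 -0.645; 0.6 0.83 -0.555 0.09 0 0 -0.645"

```text
time_s: 3.37
position: [0.5791, 0.3396, 0.1995]
tcp_rot: [[0.237, 0.971, -0.001], [0.971, -0.237, -0.001], [-0.001, -0.001, -1.0]]
force: [-0.4, -0.8, -0.1]
opening: 0.597
grasp_force: 0.0
```

```bash
python3 - <<'E'
from h import *
import cv2
rel([0.578,0.342,0.074])
for c in ("side","top"):
    p=capture(c)
    print(c,[(l,np.round(d["point"],4),round(d["conf"],2)) for l in("wide_grip","wide_hinge") for d in spot_point(l,p)[:2]])
    if c=="side":
        im=cv2.resize(p["pixels"][150:300,100:300],None,fx=4,fy=4,interpolation=3);cv2.imwrite("pics/s1.png",im[:,:,::-1])
E
```

```text
t 3.3667 pos [0.5791 0.3396 0.1995] tool y [ 0.971 -0.237 -0.001] F [-0.4 -0.8 -0.1] op 0.597 0.0
shift [ 0.004 -0.003  0.251] turn [-0.001  0.001 -0.006]
side [('wide_grip', array([0.579 , 0.3429, 0.0696]), 0.59), ('wide_hinge', array([0.5645, 0.2919, 0.0342]), 0.86)]
top [('wide_grip', array([0.578 , 0.3394, 0.0651]), 0.55), ('wide_grip', array([0.5688, 0.2924, 0.0333]), 0.35), ('wide_hinge', array([0.5676, 0.2903, 0.0339]), 0.64)]
```

View pics/s1.png

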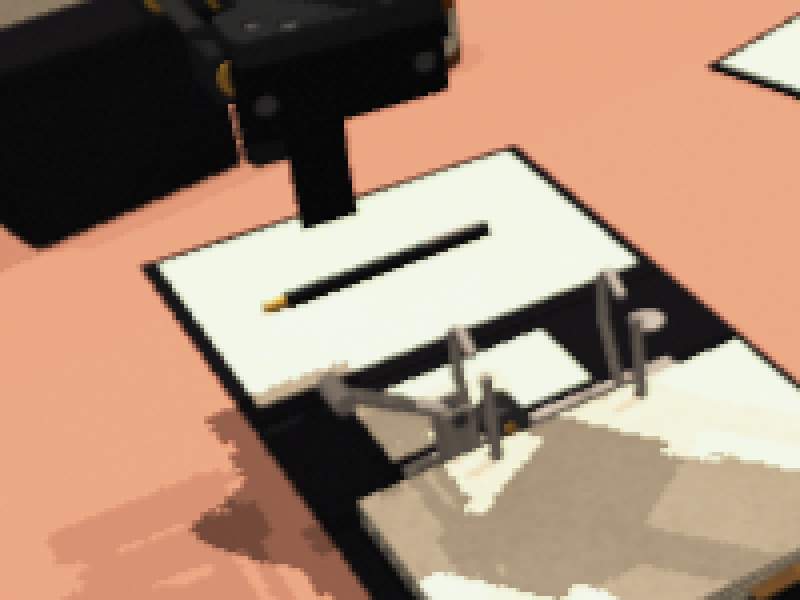

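Side view crop: the lever rises from the hinge near (455,415) to the grip near (335,393), which is about (184,248) in the full picture. The fingers hang above it, and the estimates are stable. I'll descend and pinch.

>>> jog_arm:
  rows: "0.6 0.004 -0.003 0.08 0 0 0; 0.6 0.004 -0.003 0.16 0 0 0; 0.6 0.004 -0.003 0.22 0 0 0; 0.6 0.004 -0.003 0.257 0 0 0; 0.6 0.004 -0.003 0.257 0 0 0; 0.5 0.004 -0.003 0.257 0 0 0; 0.4 0.004 -0.003 0.257 0 0 0; 0.3 0.004 -0.003 0.257 0 0 0; 0 0.004 -0.003 0.257 0 0 0; 0 0.004 -0.003 0.257 0 0 0; 0 0.004 -0.003 0.257 0 0 0; 0 0.004 -0.003 0.257 0 0 0; 0 0.004 -0.003 0.257 0 0 0"

```text
time_s: 4.75
position: [0.5795, 0.3449, 0.0722]
tcp_rot: [[0.235, 0.972, 0.004], [0.972, -0.235, 0.001], [0.002, 0.004, -1.0]]
force: [2.6, 0.3, 2.9]
opening: 0.244
grasp_force: 30.0
```

```bash
python3 - <<'E'
from h import *
import cv2
rel([0.578,0.342,0.074])
p=capture("side")
print([(l,np.round(d["point"],4),round(d["conf"],2)) for l in("wide_grip","wide_hinge") for d in spot_point(l,p)[:2]])
im=cv2.resize(p["pixels"][180:300,120:280],None,fx=5,fy=5,interpolation=3);cv2.imwrite("pics/s2.png",im[:,:,::-1])
E
```

```text
t 4.75 pos [0.5795 0.3449 0.0722] tool y [ 0.972 -0.235  0.004] F [2.6 0.3 2.9] op 0.244 30.000345949083567
shift [-0.006 -0.002 -0.004] turn [ 0.005 -0.003 -0.003]
[('wide_hinge', array([0.5675, 0.2928, 0.0351]), 0.94)]
```

View pics/s2.png

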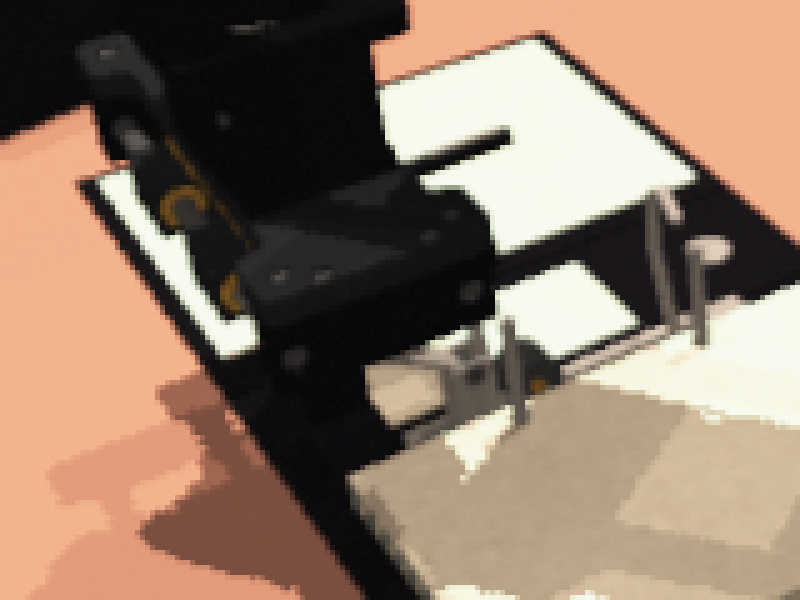

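The opening of 21 mm with 30 N grip force means the 22 mm roll is pinched. In the crop the fingers hide the grip, and the hinge bracket is near (465,370). I'll lift along the arc.

>>> jog_arm:
  rows: "0 -0.006 0 -0.009 0 0 0; 0 -0.014 0 -0.019 0 0 0; 0 -0.018 0 -0.023 0 0 0; 0 -0.023 0 -0.027 0 0 0; 0 -0.028 0 -0.031 0 0 0; 0 -0.033 0 -0.035 0 0 0; 0 -0.038 0 -0.039 0 0 0; 0 -0.043 0 -0.042 0 0 0; 0 -0.049 0 -0.045 0 0 0; 0 -0.054 0 -0.047 0 0 0; 0 -0.062 0 -0.051 0 0 0; 0 -0.067 0 -0.053 0 0 0; 0 -0.072 0 -0.054 0 0 0; 0 -0.077 0 -0.055 0 0 0; 0 -0.077 0 -0.055 0 0 0; 0 -0.077 0 -0.055 0 0 0"

```text
time_s: 6.23
position: [0.5711, 0.309, 0.0985]
tcp_rot: [[0.236, 0.972, 0.006], [0.972, -0.236, 0.004], [0.006, 0.005, -1.0]]
force: [7.1, 3.9, -3.7]
opening: 0.243
grasp_force: 30.0
```

```bash
python3 - <<'E'
from h import *
import cv2
rel([0.5665+.235*.0166,0.2915+.972*.0166,0.099])
p=capture("side")
print([(l,np.round(d["point"],4),round(d["conf"],2)) for l in("wide_grip","wide_hinge") for d in spot_point(l,p)[:2]])
im=cv2.resize(p["pixels"][180:300,140:300],None,fx=5,fy=5,interpolation=3);cv2.imwrite("pics/s3.png",im[:,:,::-1])
E
```

```text
t 6.2333 pos [0.5711 0.309  0.0985] tool y [ 0.972 -0.236  0.005] F [ 7.1  3.9 -3.7] op 0.243 29.999554753303528
shift [-0.003 -0.001 -0.001] turn [ 0.006 -0.007 -0.004]
[('wide_hinge', array([0.5645, 0.2935, 0.0349]), 0.89)]
```

View pics/s3.png

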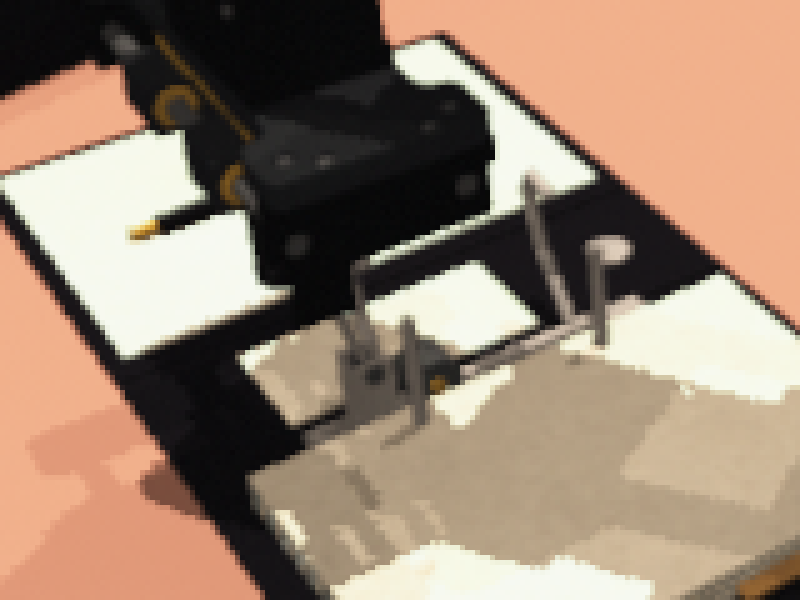

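Pose and reaction force suggest it's at the stop. The crop shows the far ring's post leaning outward, near (550,250). I'll press slightly further to confirm, and pause there.

>>> jog_arm:
  rows: "0 -0.004 0 -0.001 0 0 0; 0 -0.008 0 -0.002 0 0 0; 0 -0.008 0 -0.002 0 0 0; 0 -0.008 0 -0.002 0 0 0; 0 -0.008 0 -0.002 0 0 0; 0 -0.008 0 -0.002 0 0 0; 0 -0.008 0 -0.002 0 0 0; 0 -0.008 0 -0.002 0 0 0; 0 -0.008 0 -0.002 0 0 0; 0 -0.008 0 -0.002 0 0 0; 0 -0.008 0 -0.002 0 0 0"

```text
time_s: 7.3
position: [0.571, 0.3085, 0.0987]
tcp_rot: [[0.237, 0.972, 0.009], [0.972, -0.237, 0.01], [0.012, 0.006, -1.0]]
force: [9.2, 14.5, -10.2]
opening: 0.251
grasp_force: 30.0
```

```bash
python3 -c "
from h import *
rel([0.5665+.235*.0166,0.2915+.972*.0166,0.099])"
```

```text
t 7.3 pos [0.571  0.3085 0.0987] tool y [ 0.972 -0.237  0.006] F [  9.2  14.5 -10.2] op 0.251 29.99823320657015
shift [-0.002 -0.001 -0.001] turn [ 0.008 -0.015 -0.005]
```

The force rose from 7 to 20 N without movement, so the lever is fully up, and it has been held there about a second. Next I'll press it down along the arc.

>>> jog_arm:
  rows: "0 0.011 0 0.003 0 0 0; 0 0.022 0 0.008 0 0 0; 0 0.033 0 0.013 0 0 0; 0 0.044 0 0.019 0 0 0; 0 0.054 0 0.026 0 0 0; 0 0.063 0 0.034 0 0 0; 0 0.072 0 0.044 0 0 0; 0 0.079 0 0.053 0 0 0; 0 0.086 0 0.064 0 0 0; 0 0.091 0 0.075 0 0 0; 0 0.095 0 0.087 0 0 0; 0 0.098 0 0.096 0 0 0; 0 0.099 0 0.105 0 0 0; 0 0.099 0 0.112 0 0 0; 0 0.099 0 0.112 0 0 0; 0 0.099 0 0.112 0 0 0"

```text
time_s: 8.63
position: [0.5815, 0.3533, 0.0445]
tcp_rot: [[0.235, 0.972, 0.005], [0.972, -0.235, 0.004], [0.005, 0.004, -1.0]]
force: [5.1, 4.6, 3.7]
opening: 0.241
grasp_force: 30.0
```

```bash
python3 - <<'E'
from h import *
import cv2
rel([0.5665+.235*.0613,0.2915+.972*.0613,0.048])
p=capture("side")
im=cv2.resize(p["pixels"][180:300,120:280],None,fx=5,fy=5,interpolation=3);cv2.imwrite("pics/s4.png",im[:,:,::-1])
E
```

```text
t 8.6333 pos [0.5815 0.3533 0.0445] tool y [ 0.972 -0.235  0.004] F [5.1 4.6 3.7] op 0.241 30.000644624233246
shift [-0.005  0.    -0.007] turn [ 0.005 -0.006 -0.003]
```

View pics/s4.png

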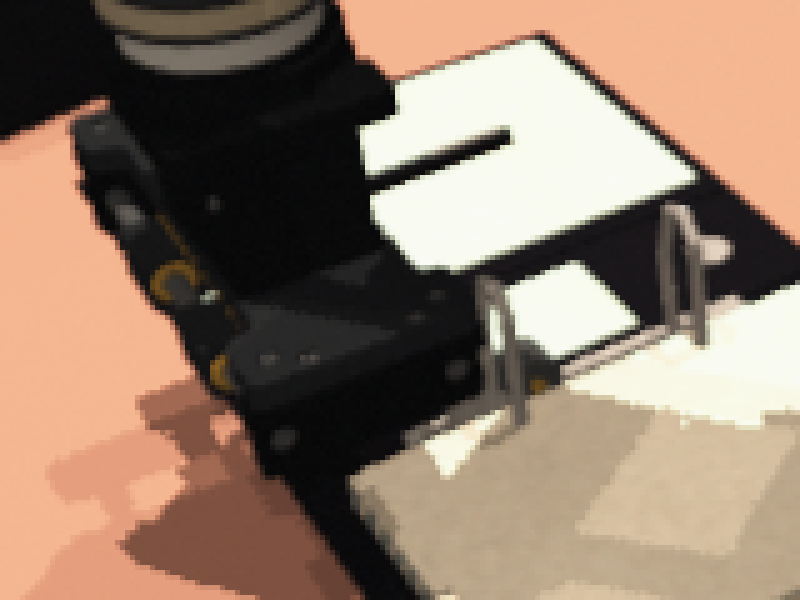

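Both rings now show closed arches, with tops near (490,285) and (680,210). I'll press slightly more, release, then lift clear.

>>> jog_arm:
  rows: "0 0 0 0.003 0 0 0; 0 0 0 0.003 0 0 0; 0 0 0 0.003 0 0 0; 0.4 0 0 0 0 0 0; 0.6 0 0 0 0 0 0; 0.6 0 0 0 0 0 0; 0.6 0 0 0 0 0 0; 0.6 0 0 0 0 0 0; 0.6 0 0 -0.04 0 0 0; 0.6 0 0 -0.1 0 0 0; 0.6 0 0 -0.18 0 0 0; 0.6 0 0 -0.25 0 0 0; 0.6 0 0 -0.33 0 0 0; 0.6 0 0 -0.4 0 0 0; 0.6 0 0 -0.4 0 0 0; 0.6 0 0 -0.4 0 0 0; 0.6 0 0 -0.4 0 0 0"

```text
time_s: 10.1
position: [0.5783, 0.3508, 0.2426]
tcp_rot: [[0.235, 0.972, -0.003], [0.972, -0.235, -0.001], [-0.002, -0.002, -1.0]]
force: [-0.0, 0.5, -1.5]
opening: 0.601
grasp_force: 0.0
```

```bash
python3 - <<'E'
from h import *
import cv2
rel([0.58,0.35,0.048])
ims=[]
for c in("side","top"):
    p=capture(c)
    print([(l,np.round(d["point"],4),round(d["conf"],2)) for l in("wide_grip","wide_hinge") for d in spot_point(l,p)[:2]])
    if c=="side": cv2.imwrite("pics/s5.png",cv2.resize(p["pixels"][130:280,120:320],None,fx=4,fy=4,interpolation=3)[:,:,::-1])
E
```

```text
t 10.1 pos [0.5783 0.3508 0.2426] tool y [ 0.972 -0.235 -0.002] F [-0.   0.5 -1.5] op 0.601 0.0
shift [-0.     0.005  0.389] turn [-0.003  0.002 -0.002]
[('wide_grip', array([0.5773, 0.3522, 0.0438]), 0.59), ('wide_grip', array([0.5644, 0.2898, 0.0378]), 0.34), ('wide_hinge', array([0.5677, 0.2943, 0.0363]), 0.63)]
[('wide_grip', array([0.5774, 0.3527, 0.0435]), 0.59), ('wide_hinge', array([0.567 , 0.2889, 0.0318]), 0.72)]
```

View pics/s5.png

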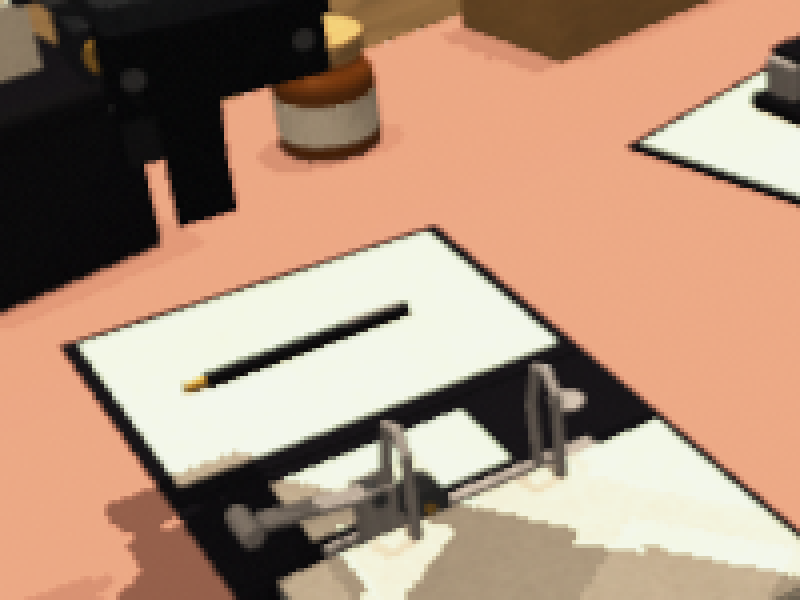

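The lever is home: the grip is at (240,525) in the crop, 44 mm high. The rings are shut, with arches at (395,430) and (540,370), and the arm is clear.

```bash
python3 -c "
from rig import bot
print(bot.hand_in())"
```

```text
the job is handed in; nothing more can be done
None
```

I lifted the wide file's lever fully up, held it there about a second, pressed it home with the rings shut and let go; the slim file was not touched, and the job was handed in at about 10 s.

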